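# Bolt the lid of the parts box

## Robot

A 7-joint arm with a two-finger parallel gripper is mounted at the origin on the work surface. World frame = base frame: x ahead of the robot, y to its left, z up, the work surface at z = 0. Lengths are in mm, angles in rad, forces in N, time in s.
With the tool pointing down it reaches from about 400 to 875 mm from the base axis. Payload 19.3 kg.
Tool frame: the origin (TCP) lies on the mounting face of the last link; the fingertips stand 173 mm ahead of it and the grasp point (between the pads) lies 155 mm ahead of it; z points along the fingers, y is the line along which they close (so a half turn about z gives the same grasp; the last joint's range is limited). The gripper opens to 85 mm and grips with 20 to 120 N. Pads are 22 mm wide; open, the fingers measure 114 mm over their backs; the gripper's body (76 mm by 85 mm) begins 54 mm behind the grasp point. The pads swing forward as they close: fully open they stand 13 mm farther back than shut.
Start: joints at [-1.262, 0.521, -0.036, 1.599, 0.021, 1.021, -0.113], TCP at [231.148, 580.681, 404.691] pointing down, gripper open.
Joint ranges: [-2.91, 2.91], [-0.3, 2.13], [-1.5, 1.42], [0.17, 2.43], [-1.26, 4.41], [0.16, 1.93], [-2.52, 2.52]. Speed limits (rad/s): [1.89, 1.89, 2.39, 2.39, 3.01, 3.01, 3.01].

## Interface

Orientations are given as a unit quaternion [x, y, z, w].
In Python, from station import manip gives the robot as it stands.
- The arm moves only by the shell command python3 -m jog 'ROWS'. ROWS is JSON, a list that holds one entry, the list of rows, each a list of 7 numbers: the opening in per cent of the stroke, from 0 (shut) to 100 (fully open), then the shift along the world's x, y, z in m, then the turn, a rotation vector about the world's x, y, z in degrees. A call has 1 to 10 rows; each row shifts and turns the commanded pose from where the row before left it; what a row does not reach is not made up. A row lasts 1/8 s, in which the tool goes at most 62.5 mm and 10.7 degrees, less where a joint would pass 70% of its speed; a pose out of reach is approached as far as the arm can. A call with a gripper value outside its range is refused whole. The fingers move at their own pace and stop on an object; the grip force is fixed at half the most. Time passes only in rows, so rows that do not move let the fingers close. It gives the time, the measured TCP pose, the force, the opening and the grip force at its end, in the units of the state.
- manip.observe(): the state, without advancing time (a new reading comes with each control period).
- manip.capture(name): name is "scene" or "top" or "wrist"; returns a dict with "frame" (420x560x3 uint8, red, green, blue), "mtx" (3x3 intrinsics, pixels), "k1" (the pictures are not rectified: a ray, as slopes to the right and down, at radius r is drawn at 1 + k1 r^2 times it, then the intrinsics apply), "world_from_camera" (4x4, takes a point from camera to world coordinates). Camera axes: x right, y down, z forward; pixel columns grow to the right and rows downward; lengths in mm; the calibration is good to about 2 mm. A picture is of the moment at which its call begins. There is no depth.
- manip.finish_job(): hands the job in; it is judged then, once.
The state is a dict: "time": time; "joints": joint angles; "dq": joint speeds; "joint_efforts": joint torques, N m; "tcp_pos": TCP position; "orientation": TCP orientation; "ft_force": force on the tool from outside, world axes, zero at the start; "moment": the same for the moment, N m; "gripper_width": finger opening in mm; "finger_force": force on a finger pad.
Only numpy, scipy, OpenCV 4.12 (cv2) and the standard library are available. Lean on these libraries where they do the work, as an engineer would, in place of code of your own. Each camera call takes 0.05 s, during which the arm holds its last target. There are 200 camera calls.

## Task

The lid of the grey parts box is shut but not bolted. Using the red knob, slide the barrel bolt across to the left with its handle up into the brass keeper, find by feel where the handle faces the keeper's notch (the bolt's stop lies 5 mm beyond it), then turn the handle down to the front until it sits at the bottom of the notch, and let go. Be gentle, the keeper is only lightly screwed on and must never take more than 30 N, and leave the things on and around the box where they are.

Things in the scene. Friction and masses are not known exactly. Their poses are not given: they have to be found in the camera images.
- box: grey plastic parts box, 200 (x) x 300 (y) x 120 mm high, heavy, fixed. Origin: centre of its underside; x points to its back, y to its left, z up; flat top at z = 120 mm. Dark right part of the top: the shut lid; paler left part: a fixed deck; seam at y = 22 mm. A steel barrel bolt lies along box y, its axis at x = 20, z = 144 mm. All x, y, z below are in this box frame.
- rail_mid (a point): middle of the top of the steel rail in front of the bolt, at x = -4, y = -25, z = 157 mm. The rail spans x = -8 to 0 mm and y = -80 to 30 mm; while the handle's stalk is behind the rail or a cheek of the keeper, the handle can lean forward about 0.8 rad at most.
- keeper: keeper on the deck: dark steel plate 64 x 96 x 2 mm fixed to the box, origin centre of its underside (x = 20, y = 77.5, z = 120 mm), axes as the box. It carries a brass strike (notch and end stop), screwed on through slots: it sits up to 12 mm left or right of nominal, an offset that no measurement shows. Lightly screwed: never load plate or strike with more than 30 N.
- notch_nominal (a point): nominal centre of the strike's notch, at its mouth: x = -4, y = 50, z = 155 mm; the true one is up to 12 mm left or right of it. The notch is 12 mm wide (2 mm clear on each side of the stalk), between two brass cheeks at x = -7.5 to -0.5 mm, top at z = 155.5 mm; its floor is at z = 142.5 mm. A push on the knob reaches cheeks or floor about doubled.
- stop_nominal (a point): nominal centre of the face of the strike's end stop, which meets the bolt's nose: x = 20, y = 101, z = 144 mm; the true one is off by the same amount as the notch. When the nose just touches the stop, the handle's stalk is 5 mm to the left of the notch's middle: draw the bolt back 5 mm to face the notch (or feel for the notch by leaning the handle lightly on the cheeks while sliding).
- bolt (a joint): how far the steel bolt (rod 14 mm across; its nose is 46 mm left of the handle) is slid to the left, in m; the stalk is at y = -30 mm + this value. It starts at 0 to 20 mm; the stalk faces the notch at 68 to 92 mm (80 nominal plus the strike's offset), and its nose meets the stop 5 mm later. Dry friction of about 3 N; stays where it is left.
- handle (a joint): turn of the handle about the bolt's axis, rad: 0 upright, positive leaning towards the front of the box (-x), 1.57 level. It starts between -0.1 and 0.4. Resting on the floor of the notch it reads about 1.45. Dry friction of about 1.5 N at the knob holds it where it is left.
- knob (a point): centre of the red knob at the end of the handle, 50 mm from the bolt's axis: a disc 20 mm across and 16 mm thick, flat faces to box +y and -y, on a square steel stalk 8 x 8 mm. At turn a it is at x = 20 mm - 50 mm sin a, z = 144 mm + 50 mm cos a. Pinched across its flat faces it can turn between the pads.
- white_cap: small open white plastic cap, 36 mm across, 30 mm high, standing on the back left corner of the box top; origin centre of underside
- offcut: wood offcut 45 x 90 x 18 mm lying on the box top behind the bolt; origin centre of underside
- clamp_ring: steel ring 32 mm across, 12 mm high, lying on the front right of the box top; origin centre of underside
- red_cup: open red plastic cup, 80 mm across, 85 mm high, on the table at the left; origin centre of underside
- wood_block: pale wood block 160 x 90 x 25 mm on the table at the right; origin centre of underside
- jar: closed jar 60 mm across, 80 mm high, on the table at the right; origin centre of underside

How it is judged:
By the outcome, as a careful person would: the job done as asked, in the order asked, and still so for the second after the job is handed in, with the robot touching nothing.
It also fails if it takes over 51 s, if anything falls off the work surface, if the arm or the gripper's body presses on something with over 40 N, if the wrist force passes 120 N, or if a joint passes its speed limit or range.

## Working session

There is one attempt and no reset: what is moved stays moved. The work goes in short steps, Python scripts to look and compute and a shell command to move; the robot and the scene stay as the last step left them, time stands still between calls to the robot, and variables do not carry over. Pictures are saved under pics/ and viewed, at most 10 in all, crops included, and the job is handed in when it is done.

```bash
ls; mkdir -p pics
python3 - <<'E'
from station import manip
import cv2,numpy as np
s=manip.observe()
for k,v in s.items(): print(k,np.round(v,3))
ims=[]
for n in("scene","top"):
    c=manip.capture(n);cv2.imwrite(f"pics/{n}0.png",c["frame"][:,:,::-1])
    np.savez(f"{n}0.npz",**c); print(n,c["k1"],c["mtx"].round(1).tolist(),c["world_from_camera"].round(3).tolist())
E
```

```text
pics
time 0.0
joints [-1.262  0.522 -0.036  1.6    0.021  1.021 -0.113]
dq [-0.     0.     0.001  0.    -0.001  0.001 -0.   ]
joint_efforts [-1.0000e-03 -9.2712e+01  1.9800e+00 -3.6990e+01  1.8000e-02  8.0000e-03
  0.0000e+00]
tcp_pos [231.09  580.58  404.135]
orientation [ 0.188  0.982 -0.001 -0.   ]
ft_force [ 0.37  -0.354 -0.102]
moment [ 0.027  0.016 -0.013]
finger_force 0.0
gripper_width 85.485
scene 0.021182885087306872 [[490.6, 0.0, 277.9], [0.0, 490.6, 208.1], [0.0, 0.0, 1.0]] [[-0.817, 0.366, -0.447, 1128.333], [0.577, 0.513, -0.635, 782.225], [-0.003, -0.776, -0.63, 940.048], [0.0, 0.0, 0.0, 1.0]]
top -0.10218783440932025 [[386.6, 0.0, 278.0], [0.0, 386.6, 207.8], [0.0, 0.0, 1.0]] [[0.018, -0.994, 0.111, 440.986], [-1.0, -0.017, 0.011, -11.433], [-0.009, -0.112, -0.994, 1381.18], [0.0, 0.0, 0.0, 1.0]]
```

View pics/scene0.png

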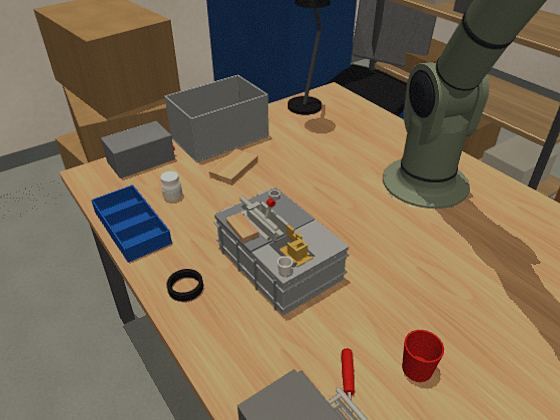

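View pics/top0.png

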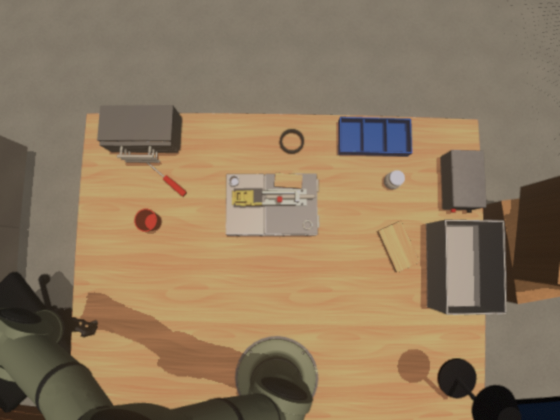

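The scene view shows the box centred near (282,250), with the red knob at about (271,202) and the brass keeper at about (297,247). In the top view the box spans about (227..318, 174..236) and the knob is at (280,199). I'll zoom in on both to get corners.

```bash
cat > h.py <<'E'
import numpy as np,cv2
def ray(c,uv):
    K=c["mtx"];d=(np.array(uv,float)-K[:2,2])/[K[0,0],K[1,1]]
    s=d.copy()
    for _ in range(20): s=d/(1+float(c["k1"])*(s@s))
    T=c["world_from_camera"];return T[:3,3],T[:3,:3]@np.r_[s,1]
def onz(c,uv,z):
    o,d=ray(c,uv);return o+d*(z-o[2])/d[2]
def tri(*obs):
    A=np.zeros((3,3));b=np.zeros(3)
    for c,uv in obs:
        o,d=ray(c,uv);d=d/np.linalg.norm(d);P=np.eye(3)-np.outer(d,d);A+=P;b+=P@o
    p=np.linalg.solve(A,b)
    return p,[round(float(np.linalg.norm(np.cross(p-ray(c,u)[0],ray(c,u)[1]/np.linalg.norm(ray(c,u)[1])))),2) for c,u in obs]
def proj(c,p):
    T=c["world_from_camera"];q=T[:3,:3].T@(np.array(p)-T[:3,3]);s=q[:2]/q[2];s=s*(1+float(c["k1"])*(s@s));return s*c["mtx"][0,0]+c["mtx"][:2,2]
def red(c,box):
    x0,x1,y0,y1=box;h=cv2.cvtColor(np.ascontiguousarray(c["frame"][y0:y1,x0:x1]),cv2.COLOR_RGB2HSV)
    m=((h[...,0]<8)|(h[...,0]>172))&(h[...,1]>150)&(h[...,2]>60);y,x=np.nonzero(m);return (x.mean()+x0,y.mean()+y0),len(x)
E
python3 - <<'E'
from h import *
s=np.load("scene0.npz");t=np.load("top0.npz")
a,n=red(s,(250,295,185,225));b,m=red(t,(260,300,185,215))
print(a,n,b,m,tri((s,a),(t,b)))
A=cv2.resize(s["frame"][180:315,205:355],None,fx=4,fy=4,interpolation=cv2.INTER_CUBIC)
cv2.imwrite("pics/a.png",A[:,:,::-1])
B=cv2.resize(t["frame"][165:245,217:329],None,fx=7,fy=7,interpolation=cv2.INTER_CUBIC)
cv2.imwrite("pics/b.png",B[:,:,::-1])
E
```

```text
(np.float64(270.4727272727273), np.float64(202.07272727272726)) 55 (np.float64(279.26666666666665), np.float64(198.66666666666666)) 15 (array([601.46736038,  -0.91222074, 193.62334141]), [1.64, 1.64])
```

View pics/a.png

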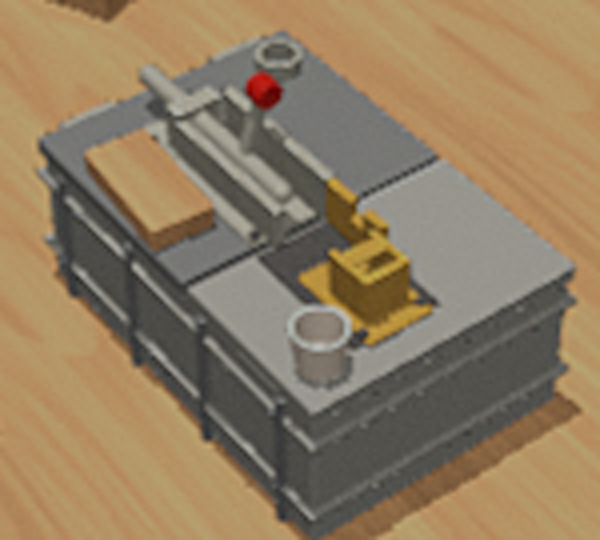

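View pics/b.png

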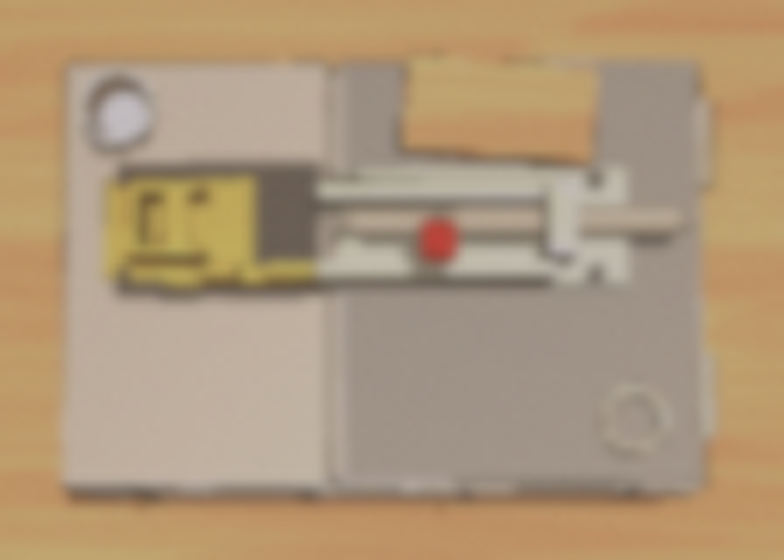

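Crop a shows the box top corners at (573,272) front left, (312,412) back left, (42,145) back right and (283,35) front right. Crop b shows the same corners at (64,488), (66,62), (703,65) and (703,490). The knob is upright-ish over the rail's right half, and nothing else is near it except the keeper.

Run:
```python
from h import *
s=np.load("scene0.npz");t=np.load("top0.npz")
S=[(573,272),(312,412),(42,145),(283,35)];T=[(64,488),(66,62),(703,65),(703,490)]
S=[((x+.5)/4-.5+205,(y+.5)/4-.5+180) for x,y in S];T=[((x+.5)/7-.5+217,(y+.5)/7-.5+165) for x,y in T]
loc=np.array([[-100,150],[100,150],[100,-150],[-100,-150]])
pl=[]
for a,b in zip(S,T):
    print(tri((s,a),(t,b)),onz(s,a,120)[:2].round(1),onz(t,b,120)[:2].round(1))
for nm,c,U in(("s",s,S),("t",t,T)):
    P=np.array([onz(c,u,120)[:2] for u in U]);pl.append(P)
for nm,P in(("s",pl[0]),("t",pl[1]),("m",(pl[0]+pl[1])/2)):
    c=P.mean(0);H=loc.T@(P-c);th=np.arctan2(H[0,1]-H[1,0],H[0,0]+H[1,1])
    R=np.array([[np.cos(th),-np.sin(th)],[np.sin(th),np.cos(th)]]);print(nm,c.round(1),"yaw deg",np.degrees(th).round(2),"resid",(P-c-loc@R.T).round(1).tolist())
    k=tri((s,red(s,(250,295,185,225))[0]),(t,red(t,(260,300,185,215))[0]))[0]
    print("knob box",(R.T@(k[:2]-c)).round(1),k[2])
```

```text
(array([492.40319857, 172.61827573, 114.14700914]), [0.28, 0.28]) [496.7 177.1] [492.4 171.6]
(array([692.95480893, 178.12313485, 122.10498315]), [1.53, 1.53]) [690.7 177.6] [694.6 177.5]
(array([ 696.77540483, -123.71459175,  112.46566309]), [3.4, 3.4]) [ 698.4 -112.7] [ 698.1 -125.1]
(array([ 497.11190288, -127.0015909 ,  113.36248201]), [0.11, 0.11]) [ 502.1 -119.6] [ 496.9 -126.5]
s [597.   30.6] yaw deg 1.22 resid [[2.9, -1.3], [-3.1, -5.1], [-1.7, 4.5], [1.9, 1.9]]
knob box [  3.8 -31.6] 193.62334140908519
t [595.5  24.4] yaw deg 0.85 resid [[-0.9, -1.3], [1.3, 1.6], [0.4, -0.9], [-0.8, 0.6]]
knob box [  5.6 -25.4] 193.62334140908519
m [596.2  27.5] yaw deg 1.03 resid [[1.0, -1.3], [-0.9, -1.7], [-0.7, 1.8], [0.6, 1.2]]
knob box [  4.7 -28.5] 193.62334140908519
```

```bash
python3 -m jog '[[[100,0.023,-0.036,0.004,0,0,1.4],[100,0.023,-0.036,0.004,0,0,1.4],[100,0.023,-0.036,0.004,0,0,1.4],[100,0.023,-0.036,0.004,0,0,1.4],[100,0.023,-0.036,0.004,0,0,1.4],[100,0.023,-0.036,0.004,0,0,1.4],[100,0.023,-0.036,0.004,0,0,1.4],[100,0.023,-0.036,0.004,0,0,1.4],[100,0.023,-0.036,0.004,0,0,1.4],[100,0.023,-0.036,0.004,0,0,1.4]]]'; python3 -m jog '[[[100,0.023,-0.036,0.004,0,0,1.4],[100,0.023,-0.036,0.004,0,0,1.4],[100,0.023,-0.036,0.004,0,0,1.4],[100,0.023,-0.036,0.004,0,0,1.4],[100,0.02,-0.03,0.004,0,0,1.4],[100,0,0,0,0,0,0],[100,0,0,0,0,0,0]]]'
```

```text
time: 1.35
tcp_pos: [461.7, 219.4, 444.7]
orientation: [0.067, 0.998, -0.0, -0.0]
ft_force: [-0.1, 0.5, -0.4]
gripper_width: 85.8
finger_force: 0.0
time: 2.22
tcp_pos: [572.9, 47.2, 464.4]
orientation: [0.006, 1.0, 0.0, -0.0]
ft_force: [0.1, 1.2, 0.1]
gripper_width: 85.2
finger_force: 0.0
```

Run:
```python
from station import manip
from h import *
c=manip.capture("wrist");np.savez("w0.npz",**c);cv2.imwrite("pics/w0.png",c["frame"][:,:,::-1])
print(c["k1"],c["world_from_camera"].round(2).tolist(),manip.observe()["tcp_pos"])
```

```text
-0.05393743913423653 [[0.01, 0.95, 0.32, 490.83], [1.0, -0.01, -0.0, 49.08], [0.0, 0.32, -0.95, 433.03], [0.0, 0.0, 0.0, 1.0]] [572.77015129  47.56263092 464.44099822]
```

View pics/w0.png

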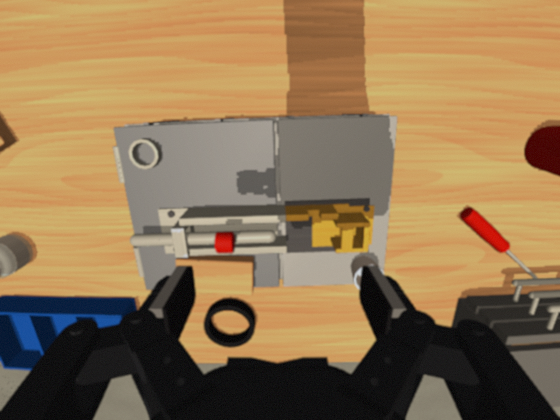

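The wrist view shows the knob at (225,242), front right box corner near (117,128), front left near (395,116), and rail and keeper intact. I'll move over the knob for a second wrist view while correcting the yaw.

```bash
python3 -m jog '[[[100,0.010,-0.016,-0.005,0,0,0.8],[100,0.010,-0.016,-0.005,0,0,0.8],[100,0.008,-0.016,-0.005,0,0,0],[100,0,0,0,0,0,0]]]'
python3 - <<'E'
from station import manip
from h import *
c=manip.capture("wrist");np.savez("w1.npz",**c);cv2.imwrite("pics/w1.png",c["frame"][:,:,::-1])
w0=np.load("w0.npz");s=np.load("scene0.npz");t=np.load("top0.npz")
a,n=red(w0,(205,245,225,260));print(a,n)
p=tri((s,red(s,(250,295,185,225))[0]),(t,red(t,(260,300,185,215))[0]))[0]
u=proj(c,p);print("pred",u);u=u.astype(int);b,m=red(c,(u[0]-40,u[0]+40,u[1]-40,u[1]+40));print(b,m)
print(tri((w0,a),(c,b)),tri((w0,a),(c,b),(s,red(s,(250,295,185,225))[0]),(t,red(t,(260,300,185,215))[0])))
for q in[(117,128),(395,116),(277,120),(281,286)]:print(q,onz(w0,q,120).round(1))
E
```

```text
time: 2.78
tcp_pos: [601.2, -2.0, 449.2]
orientation: [-0.007, 1.0, -0.0, -0.0]
ft_force: [0.6, 0.2, -0.5]
gripper_width: 85.3
finger_force: 0.0
(np.float64(224.1292875989446), np.float64(241.9683377308707)) 379
pred [277.00015272 219.14159394]
(np.float64(278.5409429280397), np.float64(217.85856079404465)) 403
(array([6.00447490e+02, 2.99421854e-01, 1.92976040e+02]), [0.12, 0.12]) (array([ 6.00984894e+02, -3.45286685e-01,  1.93082472e+02]), [0.85, 0.81, 0.97, 2.43])
(117, 128) [ 501.1 -119.8  120. ]
(395, 116) [493.2 172.3 120. ]
(277, 120) [496.5  49.5 120. ]
(281, 286) [694.7  52.1 120. ]
```

View pics/w1.png

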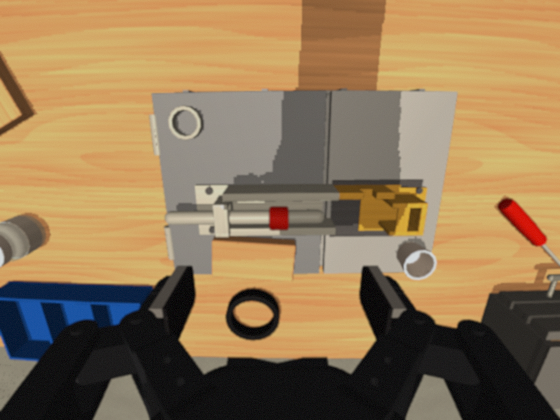

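Knob at (279,218) in this view. Triangulated, it is at (600.7, 0, 193), which fits z = 144 + 50·cos 0.3, so the handle is at about 0.3 and the bolt at about 4.5 mm. The box yaw is about +1°. Descending to grasp.

```bash
python3 -m jog '[[[100,0,0.002,-0.025,0,0,0.2],[60,0,0,-0.025,0,0,0],[60,0,0,-0.025,0,0,0],[60,0,0,-0.020,0,0,0],[60,0,0,-0.006,0,0,0],[60,0,0,0,0,0,0]]]'
python3 - <<'E'
from station import manip
from h import *
c=manip.capture("wrist");cv2.imwrite("pics/w2.png",c["frame"][:,:,::-1])
E
```

```text
time: 3.58
tcp_pos: [601.1, 1.1, 349.0]
orientation: [-0.01, 1.0, 0.0, 0.0]
ft_force: [0.2, 0.4, 0.7]
gripper_width: 51.1
finger_force: 0.0
```

View pics/w2.png

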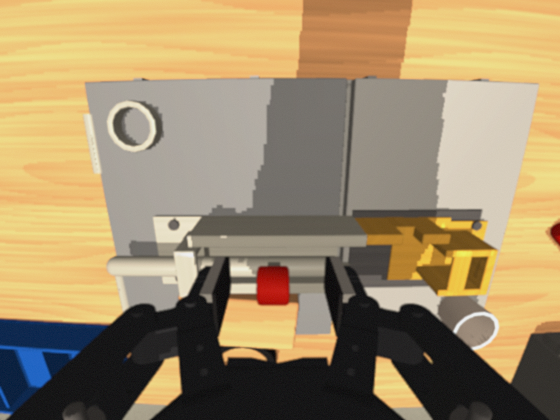

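The knob at (273,285) sits between the pads (about 225 and 330), roughly centred. Closing.

```bash
python3 -m jog '[[[30,0,-0.001,0,0,0,0],[14,0,0,0,0,0,0],[0,0,0,0,0,0,0],[0,0,0,0,0,0,0],[0,0,0,0,0,0,0],[0,0,0,0,0,0,0]]]'
```

```text
time: 4.38
tcp_pos: [601.2, -0.4, 349.4]
orientation: [-0.009, 1.0, 0.0, 0.0]
ft_force: [-2.2, -0.3, 7.5]
gripper_width: 15.1
finger_force: 58.4
```

```bash
python3 -m jog '[[[0,0,0.006,0,0,0,0],[0,-0.0002,0.008,0,0,0,0],[0,-0.0002,0.010,0,0,0,0],[0,-0.0002,0.010,0,0,0,0],[0,-0.0002,0.010,0,0,0,0],[0,-0.0001,0.008,0,0,0,0],[0,-0.0001,0.006,0,0,0,0],[0,0,0.002,0,0,0,0]]]';python3 -m jog '[[[0,0,0,0,0,0,0],[0,0,0,0,0,0,0]]]'
```

```text
time: 5.38
tcp_pos: [600.0, 59.6, 349.4]
orientation: [-0.01, 1.0, -0.0, 0.0]
ft_force: [-5.1, -4.1, 9.4]
gripper_width: 14.9
finger_force: 58.9
time: 5.62
tcp_pos: [600.0, 59.6, 349.4]
orientation: [-0.009, 1.0, 0.0, 0.0]
ft_force: [-5.0, 0.2, 8.4]
gripper_width: 15.0
finger_force: 58.9
```

```bash
python3 -m jog '[[[0,-0.0005,0.001,0.001,0,0,0],[0,0,0.001,0,0,0,0]]]';python3 -m jog '[[[0,0,0.001,0,0,0,0],[0,0,0.001,0,0,0,0]]]';python3 -m jog '[[[0,0,0.001,0,0,0,0],[0,0,0.001,0,0,0,0]]]'
```

```text
time: 5.88
tcp_pos: [599.8, 61.3, 349.6]
orientation: [-0.009, 1.0, -0.0, 0.0]
ft_force: [3.4, -2.1, -5.1]
gripper_width: 14.8
finger_force: 59.7
time: 6.12
tcp_pos: [599.7, 63.6, 349.6]
orientation: [-0.009, 1.0, -0.0, 0.0]
ft_force: [5.0, -2.6, -7.2]
gripper_width: 14.5
finger_force: 59.6
time: 6.38
tcp_pos: [599.7, 65.7, 349.6]
orientation: [-0.01, 1.0, -0.0, 0.0]
ft_force: [4.1, -3.6, -7.9]
gripper_width: 14.9
finger_force: 59.6
```

```bash
python3 -m jog '[[[0,0.0002,0.001,-0.0005,0,0,0],[0,0,0.001,0,0,0,0]]]';for i in 1; do python3 -m jog '[[[0,0,0.001,0,0,0,0]]]';done;python3 -m jog '[[[0,0,0.001,0,0,0,0]]]';python3 -m jog '[[[0,0,0.001,0,0,0,0]]]'
```

```text
time: 6.62
tcp_pos: [599.8, 67.7, 349.5]
orientation: [-0.01, 1.0, 0.0, -0.0]
ft_force: [-2.0, -3.9, 2.1]
gripper_width: 14.8
finger_force: 61.0
time: 6.75
tcp_pos: [599.7, 68.8, 349.4]
orientation: [-0.01, 1.0, 0.0, -0.0]
ft_force: [-1.8, -3.1, 5.6]
gripper_width: 14.6
finger_force: 61.2
time: 6.88
tcp_pos: [599.8, 69.7, 349.4]
orientation: [-0.01, 1.0, 0.0, -0.0]
ft_force: [-3.7, -3.1, 6.3]
gripper_width: 14.6
finger_force: 61.3
time: 7.0
tcp_pos: [599.7, 70.8, 349.5]
orientation: [-0.01, 1.0, 0.0, -0.0]
ft_force: [-3.3, -3.5, 6.5]
gripper_width: 14.6
finger_force: 61.3
```

```bash
python3 -m jog '[[[0,0,0.00075,0,0,0,0],[0,0,0.00075,0.0001,0,0,0]]]'
```

```text
time: 7.25
tcp_pos: [599.7, 72.2, 349.5]
orientation: [-0.01, 1.0, 0.0, -0.0]
ft_force: [-2.3, -3.2, 4.6]
gripper_width: 15.1
finger_force: 61.2
```

```bash
python3 -m jog '[[[0,0,0.00075,0,0,0,0],[0,0,0.00075,0.0001,0,0,0]]]'
```

```text
time: 7.5
tcp_pos: [599.7, 73.8, 349.5]
orientation: [-0.01, 1.0, -0.0, -0.0]
ft_force: [-3.7, -3.5, 4.2]
gripper_width: 15.0
finger_force: 61.2
```

```bash
python3 -m jog '[[[0,0,0.00075,0,0,0,0],[0,0,0.00075,0,0,0,0]]]'
```

```text
time: 7.75
tcp_pos: [599.7, 75.2, 349.5]
orientation: [-0.01, 1.0, -0.0, -0.0]
ft_force: [-4.1, -3.5, 6.8]
gripper_width: 14.7
finger_force: 61.3
```

```bash
python3 -m jog '[[[0,0,0.00075,0.0001,0,0,0],[0,0,0.00075,0,0,0,0]]]'
```

```text
time: 8.0
tcp_pos: [599.8, 76.8, 349.5]
orientation: [-0.01, 1.0, 0.0, -0.0]
ft_force: [-4.8, -3.0, 6.0]
gripper_width: 14.5
finger_force: 61.3
```

```bash
python3 -m jog '[[[0,0,0.00075,0.0001,0,0,0],[0,0,0.00075,0,0,0,0]]]'
```

```text
time: 8.25
tcp_pos: [599.7, 78.2, 349.5]
orientation: [-0.01, 1.0, -0.0, -0.0]
ft_force: [-4.2, -3.5, 4.1]
gripper_width: 14.9
finger_force: 61.2
```

```bash
python3 -m jog '[[[0,0,0.00075,0,0,0,0],[0,0,0.00075,0,0,0,0]]]'
```

```text
time: 8.5
tcp_pos: [599.8, 79.7, 349.5]
orientation: [-0.01, 1.0, -0.0, -0.0]
ft_force: [-4.0, -3.3, 4.7]
gripper_width: 14.7
finger_force: 61.2
```

```bash
python3 -m jog '[[[0,0,0.00075,0,0,0,0],[0,0,0.00075,0,0,0,0]]]'
```

```text
time: 8.75
tcp_pos: [599.7, 81.2, 349.5]
orientation: [-0.01, 1.0, -0.0, -0.0]
ft_force: [-4.2, -3.9, 3.6]
gripper_width: 14.6
finger_force: 61.2
```

```bash
python3 -m jog '[[[0,0,0.00075,0,0,0,0],[0,0,0.00075,0,0,0,0]]]'
```

```text
time: 9.0
tcp_pos: [599.7, 82.8, 349.5]
orientation: [-0.01, 1.0, -0.0, -0.0]
ft_force: [-5.8, -2.8, 5.3]
gripper_width: 14.8
finger_force: 61.3
```

```bash
python3 -m jog '[[[0,0,0.00075,0,0,0,0],[0,0,0.00075,0,0,0,0]]]'
```

```text
time: 9.25
tcp_pos: [599.7, 84.2, 349.5]
orientation: [-0.01, 1.0, -0.0, -0.0]
ft_force: [-5.5, -2.0, 4.9]
gripper_width: 15.0
finger_force: 61.3
```

```bash
python3 -m jog '[[[0,-0.0003,0.00075,0,0,0,0],[0,0,0.00075,0,0,0,0]]]'
```

```text
time: 9.5
tcp_pos: [599.6, 85.8, 349.5]
orientation: [-0.01, 1.0, -0.0, -0.0]
ft_force: [-2.5, -3.1, 3.6]
gripper_width: 14.6
finger_force: 61.1
```

```bash
python3 -m jog '[[[0,0,0.00075,0,0,0,0],[0,0,0.00075,0,0,0,0]]]'
```

```text
time: 9.75
tcp_pos: [599.5, 87.2, 349.6]
orientation: [-0.01, 1.0, -0.0, -0.0]
ft_force: [-3.1, -3.4, 3.3]
gripper_width: 14.7
finger_force: 61.1
```

```bash
python3 -m jog '[[[0,0,0.00075,0,0,0,0],[0,0,0.00075,0,0,0,0]]]'
```

```text
time: 10.0
tcp_pos: [599.5, 88.7, 349.6]
orientation: [-0.01, 1.0, -0.0, -0.0]
ft_force: [-3.2, -2.7, 2.4]
gripper_width: 14.8
finger_force: 61.1
```

```bash
python3 -m jog '[[[0,0,0.00075,0,0,0,0],[0,0,0.00075,0,0,0,0]]]'
```

```text
time: 10.25
tcp_pos: [599.5, 90.2, 349.5]
orientation: [-0.01, 1.0, -0.0, -0.0]
ft_force: [-4.0, -4.2, 2.4]
gripper_width: 14.9
finger_force: 61.1
```

```bash
python3 -m jog '[[[0,0,0.00075,0,0,0,0],[0,0,0.0005,0,0,0,0]]]'
```

```text
time: 10.5
tcp_pos: [599.5, 91.1, 349.6]
orientation: [-0.009, 1.0, -0.0, -0.0]
ft_force: [-3.8, -5.5, 3.5]
gripper_width: 14.8
finger_force: 61.1
```

```bash
python3 -m jog '[[[0,0,0.0005,0,0,0,0]]]'
```

```text
time: 10.62
tcp_pos: [599.5, 91.3, 349.6]
orientation: [-0.009, 1.0, -0.0, -0.0]
ft_force: [-3.7, -8.1, 4.4]
gripper_width: 14.7
finger_force: 61.1
```

```bash
python3 -m jog '[[[0,0,0.0004,0,0,0,0]]]'
```

```text
time: 10.75
tcp_pos: [599.5, 91.5, 349.5]
orientation: [-0.009, 1.0, -0.001, -0.0]
ft_force: [-4.2, -10.4, 3.6]
gripper_width: 15.0
finger_force: 61.1
```

```bash
python3 -m jog '[[[0,0,-0.002,0,0,0,0],[0,0,-0.003,0,0,0,0],[0,0,-0.0025,0,0,0,0],[0,0,0,0,0,0,0]]]'; python3 -m jog '[[[0,0,0.001,0,0,0,0],[0,0,0,0,0,0,0]]]'
```

```text
time: 11.25
tcp_pos: [599.6, 84.8, 349.6]
orientation: [-0.01, 1.0, 0.0, 0.0]
ft_force: [-2.0, 1.2, 1.1]
gripper_width: 14.6
finger_force: 60.7
time: 11.5
tcp_pos: [599.6, 85.4, 349.6]
orientation: [-0.009, 1.0, -0.0, -0.0]
ft_force: [-3.1, -2.4, 1.4]
gripper_width: 15.0
finger_force: 60.8
```

```bash
python3 -m jog '[[[0,0,0.0006,0,0,0,0],[0,-0.0024,0,-0.0008,0,0,0],[0,-0.0023,-0.0001,-0.0009,0,0,0],[0,-0.0023,0,-0.001,0,0,0],[0,-0.0022,-0.0001,-0.0012,0,0,0]]]'
```

```text
time: 12.12
tcp_pos: [591.7, 86.2, 347.1]
orientation: [-0.009, 1.0, 0.0, 0.003]
ft_force: [6.3, -2.6, 10.5]
gripper_width: 14.9
finger_force: 62.3
```

```bash
python3 -m jog '[[[0,-0.0023,0,-0.0008,0,0,0],[0,-0.0021,-0.0001,-0.0013,0,0,0],[0,-0.0020,0,-0.0015,0,0,0],[0,-0.0020,0,-0.0016,0,0,0]]]'
```

```text
time: 12.62
tcp_pos: [583.1, 86.2, 342.2]
orientation: [-0.009, 1.0, 0.001, 0.003]
ft_force: [1.7, -1.3, 14.2]
gripper_width: 14.7
finger_force: 63.8
```

```bash
python3 -m jog '[[[0,-0.0021,0,-0.0009,0,0,0],[0,-0.0019,-0.0001,-0.0013,0,0,0]]]'
```

```text
time: 12.88
tcp_pos: [579.2, 86.2, 339.6]
orientation: [-0.01, 1.0, 0.0, 0.003]
ft_force: [8.0, -1.4, 7.6]
gripper_width: 14.5
finger_force: 62.8
```

```bash
python3 -m jog '[[[0,-0.0006,0,-0.0005,0,0,0],[0,-0.0006,0,-0.0005,0,0,0]]]'
```

```text
time: 13.12
tcp_pos: [578.0, 86.2, 338.7]
orientation: [-0.01, 1.0, 0.0, 0.003]
ft_force: [6.3, -0.9, 12.3]
gripper_width: 14.3
finger_force: 63.1
```

```bash
python3 -m jog '[[[0,-0.0005,0,-0.0005,0,0,0],[0,-0.0005,0,-0.0005,0,0,0]]]'
```

```text
time: 13.38
tcp_pos: [577.0, 86.2, 337.8]
orientation: [-0.01, 1.0, 0.0, 0.003]
ft_force: [4.5, -2.2, 14.8]
gripper_width: 15.2
finger_force: 63.5
```

```bash
python3 -m jog '[[[0,-0.0007,0,-0.0002,0,0,0],[0,-0.0006,0,-0.0004,0,0,0]]]'
```

```text
time: 13.62
tcp_pos: [575.9, 86.2, 337.1]
orientation: [-0.01, 1.0, 0.0, 0.003]
ft_force: [9.0, -2.0, 9.2]
gripper_width: 14.8
finger_force: 62.6
```

```bash
python3 -m jog '[[[0,-0.0005,0,-0.0004,0,0,0],[0,-0.0005,0,-0.0004,0,0,0]]]'
```

```text
time: 13.88
tcp_pos: [574.9, 86.2, 336.2]
orientation: [-0.01, 1.0, 0.0, 0.003]
ft_force: [8.6, -2.8, 9.4]
gripper_width: 14.8
finger_force: 62.5
```

```bash
python3 -m jog '[[[0,-0.0005,0,-0.0005,0,0,0],[0,-0.0005,0,-0.0005,0,0,0]]]'
```

```text
time: 14.12
tcp_pos: [573.8, 86.1, 335.2]
orientation: [-0.009, 1.0, 0.0, 0.003]
ft_force: [6.9, -2.0, 8.7]
gripper_width: 14.8
finger_force: 62.6
```

```bash
python3 -m jog '[[[0,-0.0005,0,-0.0005,0,0,0],[0,-0.0005,0,-0.0005,0,0,0]]]'
```

```text
time: 14.38
tcp_pos: [572.7, 86.1, 334.2]
orientation: [-0.009, 1.0, 0.0, 0.003]
ft_force: [7.2, -2.0, 7.6]
gripper_width: 14.5
finger_force: 62.4
```

```bash
python3 -m jog '[[[0,-0.0009,0,-0.001,0,0,0],[0,-0.0008,0,-0.0011,0,0,0]]]'
```

```text
time: 14.62
tcp_pos: [570.8, 86.1, 332.0]
orientation: [-0.009, 1.0, 0.0, 0.002]
ft_force: [1.7, -2.5, 9.9]
gripper_width: 14.7
finger_force: 62.6
```

```bash
python3 -m jog '[[[0,-0.0008,0,-0.0011,0,0,0],[0,-0.0008,0,-0.0012,0,0,0]]]'
```

```text
time: 14.88
tcp_pos: [569.0, 86.1, 329.7]
orientation: [-0.009, 1.0, 0.0, 0.002]
ft_force: [0.1, -2.6, 13.5]
gripper_width: 14.9
finger_force: 63.3
```

```bash
python3 -m jog '[[[0,-0.0009,0,-0.0009,0,0,0],[0,-0.0007,0,-0.0010,0,0,0],[0,-0.0007,0,-0.0011,0,0,0],[0,-0.0006,0,-0.0011,0,0,0]]]'
```

```text
time: 15.38
tcp_pos: [566.1, 86.2, 325.6]
orientation: [-0.009, 1.0, 0.0, 0.002]
ft_force: [1.3, -1.7, 11.7]
gripper_width: 14.6
finger_force: 63.8
```

```bash
python3 -m jog '[[[0,-0.0007,0,-0.0010,0,0,0],[0,-0.0006,0,-0.0011,0,0,0],[0,-0.0005,0,-0.0011,0,0,0],[0,-0.0005,0,-0.0012,0,0,0]]]'
```

```text
time: 15.88
tcp_pos: [563.7, 86.2, 321.1]
orientation: [-0.01, 1.0, 0.0, 0.002]
ft_force: [2.4, -3.1, 8.3]
gripper_width: 14.6
finger_force: 65.0
```

```bash
python3 -m jog '[[[0,-0.0005,0,-0.0011,0,0,0],[0,-0.0005,0,-0.0012,0,0,0],[0,-0.0004,0,-0.0012,0,0,0],[0,-0.0004,0,-0.0012,0,0,0]]]'
```

```text
time: 16.38
tcp_pos: [561.7, 86.3, 316.3]
orientation: [-0.01, 1.0, 0.0, 0.002]
ft_force: [-0.9, -0.5, 11.7]
gripper_width: 14.7
finger_force: 67.6
```

```bash
python3 -m jog '[[[0,-0.0005,0,-0.0011,0,0,0],[0,-0.0004,0,-0.0012,0,0,0]]]'
```

```text
time: 16.62
tcp_pos: [560.9, 86.4, 314.0]
orientation: [-0.01, 1.0, 0.0, 0.002]
ft_force: [-2.0, -1.1, 13.1]
gripper_width: 14.4
finger_force: 68.9
```

```bash
python3 -m jog '[[[0,-0.0003,0,-0.0010,0,0,0],[0,-0.0003,0,-0.0010,0,0,0]]]'
```

```text
time: 16.88
tcp_pos: [560.3, 86.4, 312.0]
orientation: [-0.01, 1.0, 0.001, 0.002]
ft_force: [-1.7, -1.2, 14.5]
gripper_width: 14.6
finger_force: 70.3
```

```bash
python3 -m jog '[[[0,-0.0003,0,-0.0005,0,0,0],[0,-0.0003,0,-0.0005,0,0,0]]]'
```

```text
time: 17.12
tcp_pos: [559.9, 86.4, 311.0]
orientation: [-0.01, 1.0, 0.001, 0.002]
ft_force: [2.3, -1.2, 9.9]
gripper_width: 15.1
finger_force: 70.9
```

```bash
python3 -m jog '[[[0,-0.0001,0,-0.0005,0,0,0],[0,-0.0001,0,-0.0005,0,0,0]]]'
```

```text
time: 17.38
tcp_pos: [559.7, 86.4, 310.1]
orientation: [-0.01, 1.0, 0.001, 0.002]
ft_force: [-1.5, -1.7, 13.6]
gripper_width: 14.5
finger_force: 71.5
```

```bash
python3 -m jog '[[[0,-0.0002,0,-0.0005,0,0,0],[0,-0.0001,0,-0.0005,0,0,0]]]'
```

```text
time: 17.62
tcp_pos: [559.4, 86.4, 309.1]
orientation: [-0.01, 1.0, 0.001, 0.002]
ft_force: [2.1, -1.2, 10.9]
gripper_width: 15.2
finger_force: 72.1
```

```bash
python3 -m jog '[[[0,-0.0001,0,-0.0005,0,0,0],[0,-0.0001,0,-0.0004,0,0,0]]]'
```

```text
time: 17.88
tcp_pos: [559.2, 86.4, 308.3]
orientation: [-0.01, 1.0, 0.001, 0.002]
ft_force: [0.1, -0.8, 14.3]
gripper_width: 15.0
finger_force: 72.6
```

```bash
python3 -m jog '[[[0,-0.0001,0,-0.0005,0,0,0]]]'
```

```text
time: 18.0
tcp_pos: [559.1, 86.3, 307.7]
orientation: [-0.01, 1.0, 0.0, 0.002]
ft_force: [0.6, -1.2, 11.6]
gripper_width: 14.8
finger_force: 72.7
```

```bash
python3 -m jog '[[[0,-0.0001,0,-0.0004,0,0,0]]]'
```

```text
time: 18.12
tcp_pos: [559.0, 86.4, 307.2]
orientation: [-0.01, 1.0, 0.001, 0.002]
ft_force: [2.1, -1.4, 9.4]
gripper_width: 14.6
finger_force: 72.7
```

```bash
python3 -m jog '[[[0,-0.0001,0,-0.0005,0,0,0],[0,0,0,-0.0004,0,0,0]]]'
```

```text
time: 18.38
tcp_pos: [558.9, 86.4, 306.4]
orientation: [-0.01, 1.0, 0.001, 0.002]
ft_force: [-1.6, -1.1, 14.6]
gripper_width: 14.7
finger_force: 73.2
```

```bash
python3 -m jog '[[[0,-0.0001,0,-0.0005,0,0,0]]]'
```

```text
time: 18.5
tcp_pos: [558.8, 86.3, 305.9]
orientation: [-0.01, 1.0, 0.0, 0.002]
ft_force: [2.9, -1.3, 10.5]
gripper_width: 14.9
finger_force: 73.1
```

```bash
python3 -m jog '[[[0,0,0,-0.0005,0,0,0]]]'
```

```text
time: 18.62
tcp_pos: [558.8, 86.4, 305.3]
orientation: [-0.01, 1.0, 0.001, 0.002]
ft_force: [0.9, -0.9, 10.5]
gripper_width: 15.0
finger_force: 73.3
```

```bash
python3 -m jog '[[[0,0,0,-0.0005,0,0,0]]]'
```

```text
time: 18.75
tcp_pos: [558.7, 86.4, 304.8]
orientation: [-0.01, 1.0, 0.0, 0.002]
ft_force: [-0.5, -0.9, 11.6]
gripper_width: 15.1
finger_force: 73.5
```

```bash
python3 -m jog '[[[0,0,0,-0.0005,0,0,0]]]'
python3 - <<'E'
from station import manip
from h import *
c=manip.capture("wrist");s=manip.capture("scene")
A=cv2.resize(c["frame"][200:340,180:380],None,fx=2,fy=2,interpolation=cv2.INTER_CUBIC)
B=cv2.resize(s["frame"][190:290,240:340],None,fx=4,fy=4,interpolation=cv2.INTER_CUBIC)
I=np.zeros((400,800,3),np.uint8);I[:280,:400]=A;I[:,400:]=B;cv2.imwrite("pics/m.png",I[:,:,::-1])
E
```

```text
time: 18.88
tcp_pos: [558.6, 86.4, 304.3]
orientation: [-0.01, 1.0, 0.001, 0.002]
ft_force: [-2.0, -1.7, 15.2]
gripper_width: 15.1
finger_force: 73.7
```

View pics/m.png

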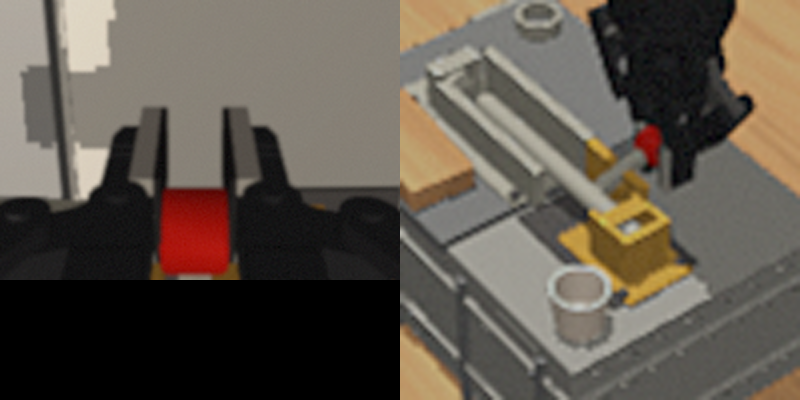

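The left half (wrist) shows the knob at about (277,315) in the full frame, lower than at the grasp. The right half (scene) shows the stalk in the notch but not level yet, with the knob near (402,226). I'll triangulate the knob to get the true angle.

Run:
```python
from station import manip
from h import *
c=manip.capture("wrist");s=manip.capture("scene");o=manip.observe()
a,n=red(c,(240,320,280,350));b,m=red(s,(290,315,210,240));print(a,n,b,m)
p,e=tri((c,a),(s,b));print(p,e)
C=np.array([595.5,25.5]);th=.0175;R=np.array([[np.cos(th),-np.sin(th)],[np.sin(th),np.cos(th)]])
q=R.T@(p[:2]-C);print("local",q,p[2],"angle",np.arctan2(20-q[0],p[2]-144),"r",np.hypot(20-q[0],p[2]-144))
print("knob rel tcp",p-o["tcp_pos"])
```

```text
(np.float64(276.7917525773196), np.float64(315.7044673539519)) 1455 (np.float64(302.1363636363636), np.float64(225.4090909090909)) 44
[566.63357437  86.81620454 161.48813586] [1.03, 1.03]
local [-27.78902676  61.81195241] 161.48813585969023 angle 1.2199881827361347 r 50.88836777524642
knob rel tcp [   8.05207404    0.45393444 -142.79948196]
```

The handle is at about 1.22 rad, inside the notch, and the pads have slipped about 12 mm down past the knob. I'll release, rise, shut the fingers and press the knob's rim down gently from above.

```bash
python3 -m jog '[[[20,0,0,0.001,0,0,0],[40,0,0,0.001,0,0,0],[40,0,0,0,0,0,0],[40,0,0,0.005,0,0,0]]]';python3 -m jog '[[[40,0,0,0.010,0,0,0],[40,0,0,0.015,0,0,0],[40,0,0,0.015,0,0,0],[20,0.003,0,0.013,0,0,0],[0,0.003,0,0,0,0,0],[0,0,0,0,0,0,0],[0,0,0,0,0,0,0],[0,0,0,0,0,0,0]]]'
python3 - <<'E'
from station import manip
from h import *
c=manip.capture("wrist");s=manip.capture("scene");o=manip.observe()
pr=np.array([566.6,86.8,161.5]);u=proj(c,pr).astype(int);v=proj(s,pr).astype(int);print(u,v)
a,n=red(c,(u[0]-45,u[0]+45,u[1]-45,min(420,u[1]+45)));b,m=red(s,(v[0]-14,v[0]+14,v[1]-14,v[1]+14));print(a,n,b,m)
p,e=tri((c,a),(s,b));print(p,e)
C=np.array([595.5,25.5]);th=.0175;R=np.array([[np.cos(th),-np.sin(th)],[np.sin(th),np.cos(th)]])
q=R.T@(p[:2]-C);print("local",q,"angle",np.arctan2(20-q[0],p[2]-144),"r",np.hypot(20-q[0],p[2]-144))
E
```

```text
time: 19.58
tcp_pos: [557.8, 86.1, 310.1]
orientation: [-0.01, 1.0, -0.0, -0.0]
ft_force: [0.5, -0.0, -0.2]
gripper_width: 34.1
finger_force: 0.0
time: 20.58
tcp_pos: [563.8, 86.0, 362.9]
orientation: [-0.01, 1.0, -0.0, -0.0]
ft_force: [-0.5, -0.0, 0.5]
gripper_width: 0.1
finger_force: 0.0
[276 251] [302 225]
(np.float64(277.9926108374384), np.float64(245.41871921182266)) 406 (np.float64(302.9811320754717), np.float64(225.67924528301887)) 53
[563.95142483  86.94222591 159.51775703] [1.07, 1.07]
local [-30.46856035  61.9848897 ] angle 1.2724970714310249 r 52.80034438188743
```

```bash
python3 -m jog '[[[0,0,0,-0.006,0,0,0],[0,0,0.0005,-0.007,0,0,0],[0,0,0,-0.005,0,0,0],[0,0,0,0,0,0,0]]]'
```

```text
time: 21.18
tcp_pos: [563.8, 86.5, 344.8]
orientation: [-0.01, 1.0, -0.0, -0.0]
ft_force: [-1.1, 0.0, 0.4]
gripper_width: 0.1
finger_force: 0.0
```

```bash
python3 -m jog '[[[0,0,0,-0.001,0,0,0],[0,0,0,-0.001,0,0,0]]]'
```

```text
time: 21.42
tcp_pos: [564.0, 86.5, 343.4]
orientation: [-0.01, 1.0, 0.0, 0.0]
ft_force: [-0.2, -0.7, -0.0]
gripper_width: -0.1
finger_force: 0.0
```

```bash
python3 -m jog '[[[0,0,0,-0.0008,0,0,0],[0,0,0,-0.0007,0,0,0]]]'
```

```text
time: 21.68
tcp_pos: [563.9, 86.5, 341.8]
orientation: [-0.01, 1.0, -0.0, -0.0]
ft_force: [-2.3, -0.2, 1.8]
gripper_width: 0.1
finger_force: 1.0
```

```bash
python3 -m jog '[[[0,0,0,-0.001,0,0,0],[0,0,0,-0.001,0,0,0]]]'
```

```text
time: 21.92
tcp_pos: [563.9, 86.5, 339.7]
orientation: [-0.01, 1.0, -0.0, -0.0]
ft_force: [-1.2, 0.7, 1.8]
gripper_width: -0.5
finger_force: 1.0
```

```bash
python3 -m jog '[[[0,0,0,-0.0007,0,0,0],[0,0,0,-0.0007,0,0,0]]]'
```

```text
time: 22.18
tcp_pos: [563.9, 86.6, 338.3]
orientation: [-0.01, 1.0, 0.0, -0.0]
ft_force: [-1.7, -0.1, 2.0]
gripper_width: -0.2
finger_force: 0.9
```

```bash
python3 -m jog '[[[0,0,0,-0.0007,0,0,0],[0,0,0,-0.0007,0,0,0]]]'
```

```text
time: 22.42
tcp_pos: [564.0, 86.5, 336.9]
orientation: [-0.01, 1.0, -0.0, 0.0]
ft_force: [-0.6, -0.5, 1.2]
gripper_width: 0.3
finger_force: 0.9
```

```bash
python3 -m jog '[[[0,0,0,-0.0005,0,0,0],[0,0,0,-0.0005,0,0,0]]]'
```

```text
time: 22.68
tcp_pos: [563.9, 86.5, 336.0]
orientation: [-0.01, 1.0, -0.0, 0.0]
ft_force: [-0.8, -0.4, 1.3]
gripper_width: 0.0
finger_force: 0.8
```

```bash
python3 -m jog '[[[0,0,0,-0.0005,0,0,0],[0,0,0,-0.0005,0,0,0]]]'
```

```text
time: 22.92
tcp_pos: [564.0, 86.5, 335.0]
orientation: [-0.01, 1.0, -0.0, -0.0]
ft_force: [-0.5, -0.8, 1.3]
gripper_width: 0.2
finger_force: 0.8
```

```bash
python3 -m jog '[[[0,0,0,-0.0004,0,0,0],[0,0,0,-0.0004,0,0,0]]]'
```

```text
time: 23.18
tcp_pos: [564.0, 86.5, 334.2]
orientation: [-0.01, 1.0, -0.0, 0.0]
ft_force: [-1.9, 0.1, 1.4]
gripper_width: -0.0
finger_force: 0.8
```

```bash
python3 -m jog '[[[0,0,0,-0.0004,0,0,0],[0,0,0,-0.0004,0,0,0]]]'
```

```text
time: 23.42
tcp_pos: [563.9, 86.6, 333.4]
orientation: [-0.01, 1.0, 0.0, -0.0]
ft_force: [-0.9, 0.4, 2.9]
gripper_width: -0.3
finger_force: 0.9
```

```bash
python3 -m jog '[[[0,0,0,-0.0003,0,0,0],[0,0,0,-0.0002,0,0,0]]]'
```

```text
time: 23.68
tcp_pos: [563.9, 86.5, 332.9]
orientation: [-0.01, 1.0, -0.0, -0.0]
ft_force: [-3.0, -0.8, 4.7]
gripper_width: -0.1
finger_force: 1.7
```

```bash
python3 -m jog '[[[0,0,0,-0.0002,0,0,0],[0,0,0,0,0,0,0]]]'
```

```text
time: 23.92
tcp_pos: [563.9, 86.6, 332.7]
orientation: [-0.01, 1.0, -0.0, -0.0]
ft_force: [-1.9, -0.2, 4.1]
gripper_width: 0.1
finger_force: 1.9
```

```bash
python3 -m jog '[[[0,0,0,-0.0003,0,0,0],[0,0,0,0,0,0,0]]]'
```

```text
time: 24.18
tcp_pos: [563.9, 86.5, 332.4]
orientation: [-0.01, 1.0, -0.0, -0.0]
ft_force: [-4.6, -0.5, 6.0]
gripper_width: -0.3
finger_force: 2.7
```

The force rises firmly, and the TCP stops at the height expected for the notch floor. I'll lift straight off and check.

```bash
python3 -m jog '[[[0,0,0,0.003,0,0,0],[0,0,0,0.015,0,0,0],[0,0,0,0.025,0,0,0],[0,0,0,0.025,0,0,0],[0,-0.02,0,0.02,0,0,0],[0,-0.02,0,0.02,0,0,0],[0,0,0,0,0,0,0],[0,0,0,0,0,0,0]]]'
python3 - <<'E'
from station import manip
from h import *
c=manip.capture("wrist");s=manip.capture("scene");o=manip.observe();print(o["ft_force"],o["time"])
pr=np.array([564,86.8,151]);u=proj(c,pr).astype(int);v=proj(s,pr).astype(int);print(u,v)
a,n=red(c,(u[0]-30,u[0]+30,u[1]-30,u[1]+30));b,m=red(s,(v[0]-14,v[0]+14,v[1]-14,v[1]+14));print(a,n,b,m)
p,e=tri((c,a),(s,b));print(p,e)
C=np.array([595.5,25.5]);th=.0175;R=np.array([[np.cos(th),-np.sin(th)],[np.sin(th),np.cos(th)]])
q=R.T@(p[:2]-C);print("local",q,"angle",np.arctan2(20-q[0],p[2]-144))
A=c["frame"][max(0,u[1]-150):u[1]+100,:400] if 0 else cv2.resize(c["frame"][u[1]-80:u[1]+60,u[0]-100:u[0]+100],(400,280),interpolation=cv2.INTER_CUBIC)
B=cv2.resize(s["frame"][180:305,210:335],(400,400),interpolation=cv2.INTER_CUBIC)
I=np.zeros((400,800,3),np.uint8);I[:280,:400]=A;I[:,400:]=B;cv2.imwrite("pics/end.png",I[:,:,::-1])
E
```

```text
time: 25.18
tcp_pos: [524.2, 86.5, 440.6]
orientation: [-0.01, 1.0, 0.0, 0.0]
ft_force: [-0.3, -0.6, -0.6]
gripper_width: 0.1
finger_force: 0.0
[ 0.00235891  0.2661693  -0.00385988] 25.275
[275 244] [303 228]
(np.float64(276.1272084805654), np.float64(245.0636042402827)) 283 (np.float64(303.56), np.float64(228.4)) 50
[563.92842099  87.82338659 151.98066824] [0.09, 0.09]
local [-30.47614114  62.866318  ] angle 1.4139866416299787
```

View pics/end.png

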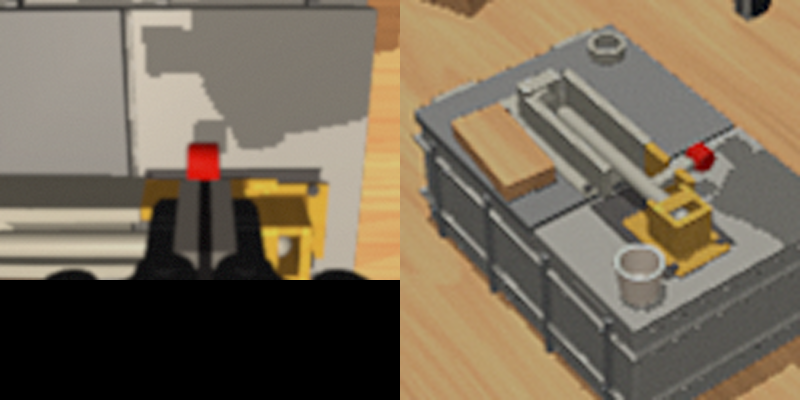

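The picture shows the knob (wrist at about (276,245), scene at about (303,228)) level in front of the keeper. The measured angle is about 1.41 ± 0.04 rad, on the floor. Ring, offcut and cap are in place and the gripper is clear.

```bash
python3 -c "
from station import manip
print(manip.finish_job())"
```

```text
the job is handed in; nothing more can be done
None
```

The job is handed in at 25 s: the bolt is slid across and the handle is down at the notch floor (camera about 1.41 rad against the 1.45 given, with force rising at the expected height). The bolt nose met the stop at about 10 N and the floor saw about 12 N by my estimate; the robot is clear and the things on the box look unmoved.

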